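Fetch the heat sink from between the capacitors

ROBOT

A 6-joint arm with a two-finger parallel gripper is mounted at the origin on a cart in front of the work surface, level with it; the furniture and walls round the work are solid. World frame = base frame: x ahead of the robot, y to its left, z up, the work surface at z = 0. Lengths are in m, angles in rad, forces in N, time in s.
With the tool pointing down it reaches from about 0.35 to 0.975 m from the base axis. Payload 7.1 kg.
Tool frame: the origin (TCP) lies on the centre line of the jaws, within the pads' length; the fingertips stand 17 mm ahead of it and the grasp point (between the pads) lies 2 mm behind it (ctrl.nose_length is the distance from the TCP to the fingertips, in m); z points along the fingers, y is the line along which they close (so a half turn about z gives the same grasp; the last joint's range is limited). The gripper opens to 88 mm and grips with 3 to 60 N. Pads are 20 mm wide; open, the fingers measure 115 mm over their backs; the gripper's body (75 mm by 178 mm) begins 61 mm behind the grasp point.
Start: joints at [-1.356, 0.423, 1.63, -0, 1.089, -0.019], TCP at [0.145, -0.608, 0.24] pointing down, gripper open.
Joint ranges: [-3, 3], [-0.9, 2.11], [0.09, 2.58], [-1.31, 4.45], [0.11, 2.69], [-2.54, 2.54]. Speed limits (rad/s): [2.39, 2.39, 3.01, 3.14, 3.14, 3.14].

INTERFACE

Orientations are given as a unit quaternion [x, y, z, w].
In Python, from rig import telemetry, optics, ticket, ctrl gives the robot as it stands.
- The arm moves only by the tool servo_tool, never from a script. Its arguments are lists of equal length, an entry for each row: "offset": the shift along the tool's x, y, z in mm, a list of three; "turn": the turn about the tool's z in rad. In form: {"offset": [[x, y, z], ...], "turn": [turn, ...]}. A call has 1 to 12 rows; each row shifts and turns the commanded pose from where the row before left it, along the tool's axes as they then stand; what a row does not reach is not made up. A row lasts 1/8 s, in which the tool goes at most 62.5 mm and 10.7 degrees, less where a joint would pass 70% of its speed; a pose out of reach is approached as far as the arm can. A call with a gripper value outside its range is refused whole. "grip" is the opening in per cent of the stroke, from 0 (shut) to 100 (fully open), set as the call begins (left out, the last holds). The fingers move at their own pace and stop on an object; the grip force is fixed at half the most. Time passes only in rows, so rows that do not move let the fingers close. It gives the time, the measured TCP pose, the force and the opening at its end, in the units of the state.
- telemetry.get_state(): the state, without advancing time (a new reading comes with each control period).
- optics.grab_frame(name): name is "scene" or "top"; returns the picture (400x640x3 uint8, red, green, blue); there is no depth.
- optics.get_calibration(name): a dict with "fx", "fy", "cx", "cy" (pixels), "origin" and "attitude" of the camera in the world. Camera axes: x right, y up, looking along -z (the intrinsics and any distortion apply to the point x, -y, -z); pixel columns grow to the right and rows downward; lengths in m; the calibration is good to about 2 mm. A picture is of the moment at which its call begins. get_calibration takes no time and is no camera call.
- ticket.job_done(): hands the job in, once; it reports no verdict.
The state is a dict: "time": time; "q": joint angles; "joint_velocities": joint speeds; "effort": joint torques, N m; "eef_pos": TCP position; "tcp_rot": TCP orientation; "force": force on the tool from outside, world axes, zero at the start; "torque": the same for the moment, N m; "finger_gap": opening from 0.0 (shut) to 1.0 (fully open).
Only numpy, scipy, OpenCV 4.12 (cv2) and the standard library are available. Lean on these libraries where they do the work, as an engineer would, in place of code of your own. Each camera call takes 0.05 s, during which the arm holds its last target. There are 200 camera calls.

TASK

The finned heat sink sits in the parts rack boxed in between two standing capacitors. Stand the two capacitors next to it upright in the set-aside tray, then take the heat sink out and put it flat on the middle of the test plate, its long side along the plate's long side, and finally stand each of the two capacitors back in the rack on the very seat it came from. Leave the third capacitor and the relay in their places, and do not knock any capacitor over.

Things in the scene. Friction and masses are not known exactly. Their poses are not given: they have to be found in the camera images.
- rack: Parts rack: fixed flat grey tray, 204 x 76 mm, floor 4 mm above the bench, rim 7 mm high. Origin at the centre of its underside; x runs along the row of five seats at x = -74, -37, 0, 37, 74 mm, y = 0. Those at -74, 0, 74 are flat, marked with a circle, and hold the capacitors, which can be gripped along y. Those at -37, 37 hold heat sink and relay.
- capacitor_1_c (a point): Largest (blue) capacitor: a plain upright can, 35 mm across and 45 mm high, standing on its end in the rack. This point is its centre, 22.5 mm above its underside; z is its axis. It may start at any of the three tall seats of the rack.
- capacitor_2_c (a point): Smallest (black) capacitor: a plain upright can, 25 mm across and 34 mm high, standing on its end in the rack. This point is its centre, 17.0 mm above its underside; z is its axis. It may start at any of the three tall seats of the rack.
- capacitor_3_c (a point): Middle-sized (green) capacitor: a plain upright can, 30 mm across and 40 mm high, standing on its end in the rack. This point is its centre, 20.0 mm above its underside; z is its axis. It may start at any of the three tall seats of the rack.
- heat_sink_c (a point): Heat sink: light metal block with upright fins, 22 mm (x) by 34 mm (y) by 20 mm high, in one of the two low seats, its 22 mm along the row. Centre point, 10 mm above its underside. Rack walls at y = 20 to 25 mm on both sides, 22 mm long, reach up to its top, so it can be gripped only along the row, once both capacitors next to it are gone.
- relay_c (a point): Relay: plain blue closed box, 20 mm (x) by 28 mm (y) by 22 mm high, in the other low seat; it stays there. This point is its centre, 11 mm above its underside.
- side_tray: Set-aside tray: fixed open shallow steel tray, 170 mm (x) by 100 mm (y), on small feet; its 3 mm walls reach 13 mm and its floor lies 7 mm above the bench. Origin below its centre at bench height; two capacitors fit side by side along x.
- test_plate: Test plate: fixed dark steel plate with four bright screws in its corners, 50 mm (x) by 70 mm (y), on small feet. Origin below its centre at bench height; its top is 12 mm above the bench.
There are look-alikes about, which are no part of the job. Leave any red or yellow look-alike of the part that bears heat_sink_c alone. Leave any yellow look-alike of the part that bears capacitor_2_c alone.

How it is judged:
By the outcome, as a careful person would: the job done as asked, in the order asked, and still so for the second after the job is handed in, with the robot touching nothing.
It also fails if it takes over 128 s, if anything falls off the work surface, if the arm or the gripper's body presses on something with over 40 N, if the wrist force passes 120 N, or if a joint passes its speed limit or range.

## Working session

There is one attempt and no reset: what is moved stays moved. The work goes in short steps, Python scripts to look and compute and a tool call to move; the robot and the scene stay as the last step left them, time stands still between calls to the robot, and variables do not carry over. Pictures are saved under pics/ and viewed, on a budget of 14 in all, crops included, one or two more only if the job needs it, and the job is handed in when it is done.

Besides the shell and the picture viewer there is one more tool, called after "Request:" as name([rows], argument=value, ...), one row to a line, values as JSON. servo_tool: Moves the arm, as the interface text tells. Its arguments: {"type":"object","properties":{"offset":{"type":"array","items":{"type":"array","items":{"type":"number"}}},"turn":{"type":"array","items":{"type":"number"}},"grip":{"type":"number"}},"required":["offset","turn"]}

```bash
mkdir -p pics; ls; python3 - <<'E'
from rig import telemetry, optics, ticket, ctrl
import cv2
for n in("scene","top"):
    cv2.imwrite(f"pics/{n}0.png",optics.grab_frame(n)[:,:,::-1]); print(optics.get_calibration(n))
print(telemetry.get_state(), ctrl.nose_length)
E
```

```text
pics
{'fx': 428.2935650099722, 'fy': 428.2935650099722, 'cx': 318.6648701109751, 'cy': 201.38668404665006, 'origin': array([-0.13301291,  0.38432956,  0.60986982]), 'attitude': array([-0.20937427,  0.39817937,  0.79494225, -0.40704106])}
{'fx': 389.60983792895235, 'fy': 389.60983792895235, 'cx': 320.41738596399244, 'cy': 194.90686954090847, 'origin': array([ 0.32334114, -0.05632894,  1.11408508]), 'attitude': array([-0.05107382,  0.06199784,  0.71062801, -0.6989675 ])}
{'time': 0.1, 'q': array([-1.35599241e+00,  4.23769867e-01,  1.63059543e+00, -5.03012889e-06,
        1.08861729e+00, -1.90194992e-02]), 'joint_velocities': array([ 0.00065446, -0.0035438 , -0.00296573, -0.00053383,  0.00050916,
       -0.00105422]), 'effort': array([ 1.09668275e-03, -5.45610380e+01, -2.74324322e+01,  6.43921271e-02,
        1.88053760e-02, -2.74578917e-05]), 'eef_pos': array([ 0.14472163, -0.60752248,  0.23898315]), 'tcp_rot': array([ 9.93173231e-01,  1.16646690e-01, -7.01402710e-05, -6.91423924e-04]), 'force': array([ 0.22736637, -0.52208212, -0.7674534 ]), 'torque': array([-0.00505744, -0.00393245,  0.04223752]), 'finger_gap': 0.9982236618473408} 0.017
```

View pics/top0.png

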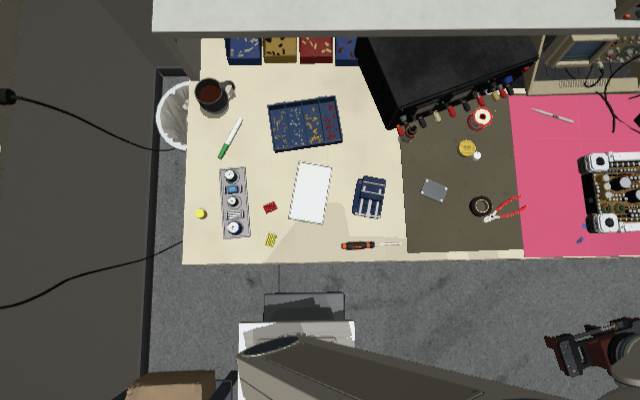

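View pics/scene0.png

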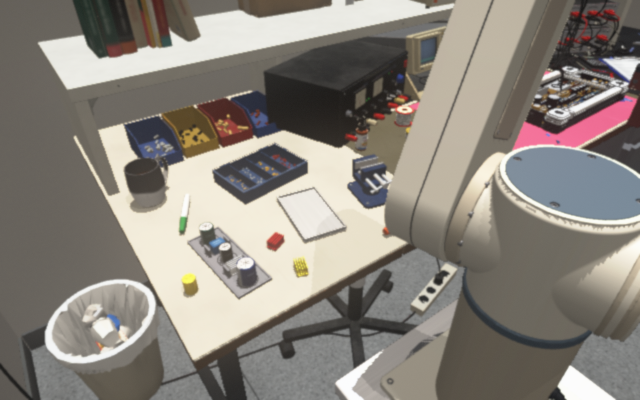

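```bash
python3 - <<'E'
import cv2,numpy as np
t=cv2.imread("pics/top0.png");s=cv2.imread("pics/scene0.png")
r=lambda im,x,y,w,h,W,H:cv2.resize(im[y:y+h,x:x+w],(W,H),interpolation=cv2.INTER_CUBIC)
a=r(t,190,150,60,100,360,600); b=r(t,280,150,170,80,440,207); c=r(s,170,210,170,90,440,233)
o=np.zeros((600,800,3),np.uint8); o[:,:360]=a; o[:207,360:]=b; o[207:440,360:]=c
cv2.imwrite("pics/crop0.png",o)
E
```

```text
(no output)
```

View pics/crop0.png

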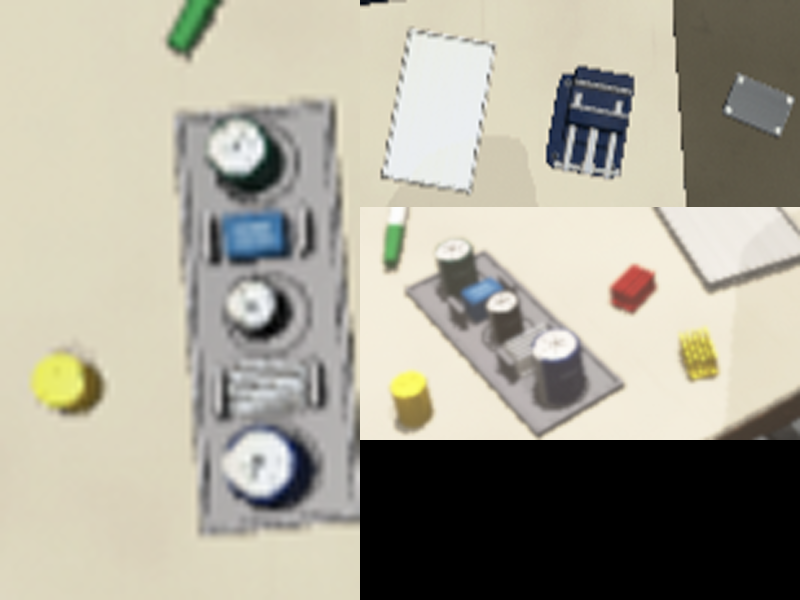

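```bash
cat > h.py <<'E'
import cv2,numpy as np
from scipy.spatial.transform import Rotation as R
from rig import telemetry, optics
def ray(cam,uv):
    c=optics.get_calibration(cam); u,v=uv
    d=np.array([(u-c['cx'])/c['fx'],-(v-c['cy'])/c['fy'],-1])
    return np.array(c['origin']),R.from_quat(c['attitude']).apply(d)
def onplane(cam,uv,z):
    o,d=ray(cam,uv); return (o+d*(z-o[2])/d[2])[:2]
def tri(uvt,uvs):
    o1,d1=ray("top",uvt);o2,d2=ray("scene",uvs)
    s=np.linalg.lstsq(np.c_[d1,-d2],o2-o1,rcond=None)[0]
    p,q=o1+s[0]*d1,o2+s[1]*d2
    return (p+q)/2,np.linalg.norm(p-q)
def blob(mask,box,n=0):
    """largest contour of mask in box x0,y0,x1,y1, full-picture pixels"""
    x0,y0,x1,y1=box; m=np.zeros(mask.shape,np.uint8); m[y0:y1,x0:x1]=mask[y0:y1,x0:x1]*255
    cs=sorted(cv2.findContours(m,cv2.RETR_EXTERNAL,cv2.CHAIN_APPROX_NONE)[0],key=cv2.contourArea)
    return cs[-1-n]
def cen(c):
    m=cv2.moments(c); return m['m10']/m['m00'],m['m01']/m['m00']
def rect(cam,c,z):
    """min area rect of contour projected on plane z: centre, sizes mm, angle of long side deg"""
    p=np.array([onplane(cam,q[0],z) for q in c]).astype(np.float32)*1000
    (x,y),(w,h),a=cv2.minAreaRect(p)
    if w<h: w,h,a=h,w,a+90
    return np.round([x,y,w,h,(a+90)%180-90],1)
E
python3 - <<'E'
from h import *
P={n:cv2.imread(f"pics/{n}0.png") for n in("top","scene")}
H={n:cv2.cvtColor(P[n],cv2.COLOR_BGR2HSV).astype(int) for n in P}
h=H["top"]; 
for p in[(225,175),(200,160),(434,190),(470,230),(310,190),(290,160),(232,226)]: print(p,h[p[1],p[0]])
k=np.ones((5,5),np.uint8)
m=(h[...,1]<40)&(h[...,2]<215); m=cv2.morphologyEx(m.astype(np.uint8),cv2.MORPH_CLOSE,k)
print("rack",rect("top",blob(m,(212,160,256,246)),.007))
m=(h[...,1]<25)&(h[...,2]>215); print("tray",rect("top",blob(m,(280,150,340,235)),.010))
m=(h[...,0]>90)&(h[...,0]<130)&(h[...,2]>60); c=blob(m,(410,170,455,210));print("plate",rect("top",c,.012))
for n,bt,bs,z in(("blue",(222,218,245,240),(235,255,258,275),.049),("black",(225,195,242,210),(214,238,232,252),.038),("green",(222,166,240,182),(196,220,216,234),.044)):
    mt=(H["top"][...,1]<40)&(H["top"][...,2]>190); ms=(H["scene"][...,1]<40)&(H["scene"][...,2]>180)
    ct,cs=blob(mt,bt),blob(ms,bs)
    print(n,rect("top",ct,z),np.round(onplane("scene",cen(cs),z)*1000,1),[np.round(x*1000,1) for x in tri(cen(ct),cen(cs))],cv2.contourArea(ct),cv2.contourArea(cs))
E
```

```text
(225, 175) [ 23   9 229]
(200, 160) [ 24  35 224]
(434, 190) [ 96  11 117]
(470, 230) [22 58 96]
(310, 190) [ 80   3 238]
(290, 160) [ 25  32 220]
(232, 226) [ 45   4 139]
rack [485.1 172.  208.7  78.6   5.1]
tray [512.3 -46.9 168.3  98.5 -10.7]
plate [ 509.  -400.    65.1   46.5   65.4]
blue [411.7 168.   27.4  24.5  89.1] [414.7 166.6] [array([411.7, 167. ,  51.5]), np.float64(1.5)] 72.5 218.0
black [486.4 174.6  17.2  16.6   1. ] [487.3 175.8] [array([487.3, 174.8,  37.3]), np.float64(1.9)] 30.0 52.5
green [559.9 179.6  21.6  20.3 -44.2] [565.9 183.2] [array([560.6, 181.9,  46.3]), np.float64(5.6)] 42.0 165.5
```

Request:
servo_tool([
  [0, 0, 0],
  [41, -35, 0],
  [41, -35, 0],
  [41, -35, 0],
  [41, -35, 0],
  [41, -35, 0],
  [41, -35, 0],
  [41, -35, 0],
  [41, -35, 0],
  [0, 0, 0],
], turn=[0.145, 0, 0, 0, 0, 0, 0, 0, 0, 0])

```text
time: 1.35
eef_pos: [0.4485, -0.2976, 0.2394]
tcp_rot: [0.999, 0.047, 0.0, -0.0]
force: [0.5, -0.2, 0.1]
finger_gap: 0.999
```

```bash
cat >> h.py <<'E'
def to(x,y,z,yaw):
    """world target (mm, deg) -> tool turn first, then offset in turned tool frame (mm)"""
    s=telemetry.get_state(); p=np.array(s['eef_pos'])*1000
    M=R.from_quat(s['tcp_rot']).as_matrix(); y0=np.degrees(np.arctan2(M[1,0],M[0,0]))
    c,n=np.cos(np.radians(yaw)),np.sin(np.radians(yaw)); d=np.array([x,y,z])-p
    print("t %.2f at"%s['time'],np.round(p,1),"yaw %.2f"%y0,"tilt",np.round(M[:2,2],4),"turn %.4f"%np.radians((y0-yaw+180)%360-180),"off",np.round([d[0]*c+d[1]*n,d[0]*n-d[1]*c,-d[2]],1),"F",np.round(s['force'],1),"gap %.1f"%(s['finger_gap']*88))
E
python3 -c "
from h import *
to(411.7,167.5,100,5.1)"
```

```text
t 1.35 at [ 448.5 -297.6  239.4] yaw 5.35 tilt [-0.      0.0005] turn 0.0044 off [   4.7 -466.5  139.4] F [ 0.5 -0.2  0.1] gap 87.9
```

Request:
servo_tool([
  [0.6, -58.3, 0],
  [0.6, -58.3, 0],
  [0.6, -58.3, 0],
  [0.6, -58.3, 0],
  [0.6, -58.3, 0],
  [0.6, -58.3, 20],
  [0.6, -58.3, 50],
  [0.6, -58.3, 59],
  [0, 0, 0],
  [0, 0, 0],
], turn=[0.004, 0, 0, 0, 0, 0, 0, 0, 0, 0])

```text
time: 2.6
eef_pos: [0.4138, 0.1392, 0.1347]
tcp_rot: [0.999, 0.042, -0.0, 0.0]
force: [0.3, -0.1, 0.3]
finger_gap: 0.996
```

```bash
python3 - <<'E'
from h import *
to(411.7,167.5,28,5.1)
t,s=optics.grab_frame("top")[:,:,::-1],optics.grab_frame("scene")[:,:,::-1]
cv2.imwrite("pics/top1.png",t);cv2.imwrite("pics/scene1.png",s)
h=cv2.cvtColor(t,cv2.COLOR_BGR2HSV).astype(int)
m=(h[...,0]>90)&(h[...,0]<130)&(h[...,2]>60); print("plate",rect("top",blob(m,(410,170,455,210)),.012))
r=lambda im,x,y,w,H,W,G:cv2.resize(im[y:y+H,x:x+w],(W,G),interpolation=cv2.INTER_CUBIC)
cv2.imwrite("pics/c1.png",np.hstack([r(t,170,130,160,120,400,300),r(s,160,190,160,120,400,300)]))
E
```

```text
t 2.60 at [413.8 139.2 134.7] yaw 4.86 tilt [-0.0004 -0.0004] turn -0.0042 off [  0.4 -28.4 106.7] F [ 0.3 -0.1  0.3] gap 87.7
plate [ 508.9 -400.8   66.7   46.1   65.4]
```

View pics/c1.png

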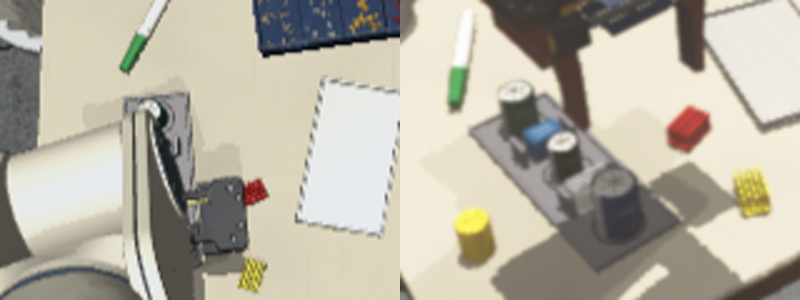

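Request:
servo_tool([
  [0.4, -28.4, 0],
  [0, 0, 40],
  [0, 0, 40],
  [0, 0, 26.7],
  [0, 0, 0],
  [0, 0, 0],
], turn=[0, 0, 0, 0, 0, 0])

```text
time: 3.45
eef_pos: [0.4128, 0.168, 0.0292]
tcp_rot: [0.999, 0.042, 0.001, -0.0]
force: [-0.6, -0.3, -0.4]
finger_gap: 0.996
```

Request:
servo_tool([
  [0, 0, 0],
  [0, 0, 0],
  [0, 0, 0],
  [0, 0, 0],
  [0, 0, 0],
  [0, 0, 0],
  [0, 0, 0],
  [0, 0, 0],
], turn=[0, 0, 0, 0, 0, 0, 0, 0], grip=0)

```text
time: 4.45
eef_pos: [0.4116, 0.1683, 0.0278]
tcp_rot: [0.999, 0.042, -0.0, 0.0]
force: [-0.9, -0.0, 0.7]
finger_gap: 0.395
```

```bash
python3 - <<'E'
from h import *
to(411.7,167.5,28,5.1)
s=optics.grab_frame("scene")[:,:,::-1]
cv2.imwrite("pics/c2.png",cv2.resize(s[190:310,160:320],(640,480),interpolation=cv2.INTER_CUBIC))
E
```

```text
t 4.45 at [411.6 168.3  27.8] yaw 4.86 tilt [-0.0001 -0.    ] turn -0.0042 off [ 0.1  0.8 -0.2] F [-0.9 -0.   0.7] gap 34.8
```

View pics/c2.png

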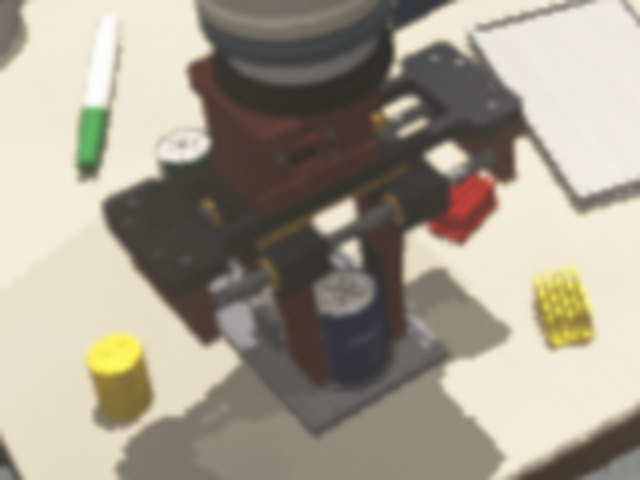

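Request:
servo_tool([
  [0, 0, -15],
  [0, 0, -45],
  [0, 0, -62],
  [0, 0, 0],
  [0, 0, 0],
  [29.5, 32, 0],
  [29.5, 32, 0],
  [29.5, 32, 0],
  [29.5, 32, 0],
  [29.5, 32, 0],
  [29.5, 32, 0],
  [0, 0, 0],
], turn=[0, 0, 0, 0.136, 0.136, 0, 0, 0, 0, 0, 0, 0])

```text
time: 6.0
eef_pos: [0.5512, -0.0554, 0.1509]
tcp_rot: [0.995, -0.095, 0.001, 0.0]
force: [-0.2, 1.0, -0.1]
finger_gap: 0.392
```

```bash
python3 - <<'E'
from h import *
to(549.6,-54,32,-10.7)
E
```

```text
t 6.00 at [551.2 -55.4 150.9] yaw -10.91 tilt [ 0.0022 -0.0004] turn -0.0036 off [ -1.9  -1.1 118.9] F [-0.2  1.  -0.1] gap 34.5
```

Request:
servo_tool([
  [-0.5, 0, 50],
  [0, 0, 45],
  [0, 0, 19],
  [0, 0, 3],
  [0, 0, 2],
  [0, 0, 0],
  [0, 0, 0],
  [0, 0, 0],
], turn=[0, 0, 0, 0, 0, 0, 0, 0])

```text
time: 7.0
eef_pos: [0.5496, -0.0533, 0.0314]
tcp_rot: [0.996, -0.094, 0.0, 0.0]
force: [0.0, -0.2, -0.2]
finger_gap: 0.392
```

```bash
python3 - <<'E'
from h import *
to(549.6,-54,31,-10.7)
E
```

```text
t 7.00 at [549.6 -53.3  31.4] yaw -10.73 tilt [ 0.0009 -0.0001] turn -0.0005 off [0.1 0.7 0.4] F [ 0.  -0.2 -0.2] gap 34.5
```

Request:
servo_tool([
  [0, 0, 0.6],
  [0, 0, 0],
], turn=[0, 0])

```text
time: 7.25
eef_pos: [0.5495, -0.0533, 0.0308]
tcp_rot: [0.996, -0.093, 0.0, 0.0]
force: [-1.2, -0.6, 6.0]
finger_gap: 0.393
```

Request:
servo_tool([
  [0, 0, 0],
  [0, 0, 0],
  [0, 0, 0],
  [0, 0, 0],
  [0, 0, -30],
  [0, 0, -60],
  [0, 0, -30],
  [0, 0, 0],
], turn=[0, 0, 0, 0, 0, 0, 0, 0], grip=58)

```text
time: 8.25
eef_pos: [0.5509, -0.0534, 0.1527]
tcp_rot: [0.996, -0.093, 0.003, 0.0]
force: [0.7, 0.4, -0.1]
finger_gap: 0.576
```

```bash
python3 - <<'E'
from h import *
to(487,174.6,150,5.1)
s=optics.grab_frame("scene")[:,:,::-1]
cv2.imwrite("pics/c3.png",cv2.resize(s[130:310,160:400],(640,480),interpolation=cv2.INTER_CUBIC))
E
```

```text
t 8.25 at [550.9 -53.4 152.7] yaw -10.72 tilt [ 0.0052 -0.0006] turn -0.2761 off [ -43.4 -232.8    2.7] F [ 0.7  0.4 -0.1] gap 50.6
```

View pics/c3.png

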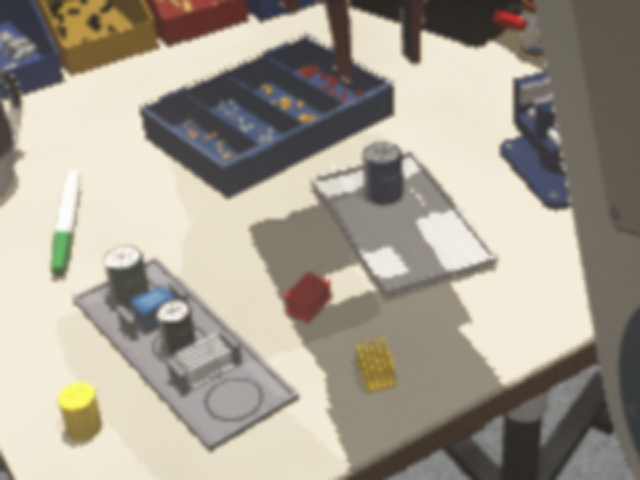

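Request:
servo_tool([
  [0, 0, 0],
  [0, 0, 0],
  [-10.8, -58.2, 0],
  [-10.8, -58.2, 0],
  [-10.8, -58.2, 0],
  [-10.8, -58.2, 0],
  [0, 0, 30],
  [0, 0, 10],
  [0, 0, 0],
  [0, 0, 0],
], turn=[-0.138, -0.138, 0, 0, 0, 0, 0, 0, 0, 0])

```text
time: 9.55
eef_pos: [0.4861, 0.1742, 0.1104]
tcp_rot: [0.999, 0.044, 0.0, -0.0]
force: [-0.9, 0.8, -0.8]
finger_gap: 0.58
```

```bash
python3 - <<'E'
from h import *
to(487,174.6,28,5.1)
print(onplane("scene",(248.1,280),.004)*1000)
E
```

```text
t 9.55 at [486.1 174.2 110.4] yaw 5.01 tilt [0.0001 0.    ] turn -0.0017 off [ 1.  -0.3 82.4] F [-0.9  0.8 -0.8] gap 51.1
[410.1620703  168.56050458]
```

Request:
servo_tool([
  [0.8, -0.3, 40],
  [0, 0, 30],
  [0, 0, 12],
  [0, 0, 0],
  [0, 0, 0],
], turn=[0, 0, 0, 0, 0])

```text
time: 10.18
eef_pos: [0.4873, 0.1753, 0.0293]
tcp_rot: [0.999, 0.044, 0.001, -0.0]
force: [1.5, -0.9, 0.2]
finger_gap: 0.577
```

Request:
servo_tool([
  [0, 0, 0],
  [0, 0, 0],
  [0, 0, 0],
  [0, 0, 0],
  [0, 0, 0],
  [0, 0, 0],
], turn=[0, 0, 0, 0, 0, 0], grip=0)

```text
time: 10.92
eef_pos: [0.4866, 0.1753, 0.0286]
tcp_rot: [0.999, 0.044, 0.0, -0.0]
force: [-0.6, -0.9, 5.9]
finger_gap: 0.278
```

```bash
python3 - <<'E'
from h import *
to(474.9,-39.9,28,-10.7)
E
```

```text
t 10.93 at [486.6 175.3  28.6] yaw 5.09 tilt [0.0004 0.0001] turn 0.2756 off [ 28.5 213.6   0.6] F [-0.6 -0.9  5.9] gap 24.5
```

Request:
servo_tool([
  [0, 0, -15],
  [0, 0, -45],
  [0, 0, -50],
  [0, 0, 0],
  [0, 0, 0],
  [7.1, 53.4, 0],
  [7.1, 53.4, 0],
  [7.1, 53.4, 0],
  [7.1, 53.4, 0],
  [0, 0, 0],
  [0, 0, 0],
], turn=[0, 0, 0, 0.138, 0.138, 0, 0, 0, 0, 0, 0])

```text
time: 12.3
eef_pos: [0.4745, -0.0399, 0.1387]
tcp_rot: [0.996, -0.094, 0.0, -0.0]
force: [-0.2, -0.4, -0.5]
finger_gap: 0.277
```

```bash
python3 - <<'E'
from h import *
to(474.9,-39.9,31.7,-10.7)
E
```

```text
t 12.30 at [474.5 -39.9 138.7] yaw -10.79 tilt [0.0004 0.0002] turn -0.0015 off [ 4.00e-01 -1.00e-01  1.07e+02] F [-0.2 -0.4 -0.5] gap 24.3
```

Request:
servo_tool([
  [0.4, 0, 50],
  [0, 0, 40],
  [0, 0, 12],
  [0, 0, 3],
  [0, 0, 1.8],
  [0, 0, 0],
  [0, 0, 0],
], turn=[0, 0, 0, 0, 0, 0, 0])

```text
time: 13.18
eef_pos: [0.4755, -0.0401, 0.0322]
tcp_rot: [0.996, -0.094, 0.001, -0.0]
force: [0.1, -0.2, -0.2]
finger_gap: 0.276
```

Request:
servo_tool([
  [0, 0, 0],
  [0, 0, 0],
  [0, 0, 0],
  [0, 0, 0],
  [0, 0, -30],
  [0, 0, -60],
  [0, 0, -30],
  [0, 0, 0],
  [0, 0, 0],
], turn=[0, 0, 0, 0, 0, 0, 0, 0, 0], grip=58)

```text
time: 14.3
eef_pos: [0.4743, -0.0399, 0.1507]
tcp_rot: [0.996, -0.093, -0.001, -0.0]
force: [-0.5, 0.2, -0.9]
finger_gap: 0.581
```

```bash
python3 - <<'E'
from h import *
to(449.5,171.2,150,95.1)
s=optics.grab_frame("scene")[:,:,::-1];t=optics.grab_frame("top")[:,:,::-1]
cv2.imwrite("pics/top4.png",t);cv2.imwrite("pics/scene4.png",s)
cv2.imwrite("pics/c4.png",np.hstack([cv2.resize(s[180:300,170:330],(400,300),interpolation=cv2.INTER_CUBIC),cv2.resize(t[140:260,180:340],(400,300),interpolation=cv2.INTER_CUBIC)]))
E
```

```text
t 14.30 at [474.3 -39.9 150.7] yaw -10.73 tilt [-0.001   0.0001] turn -1.8470 off [212.5  -6.    0.7] F [-0.5  0.2 -0.9] gap 51.1
```

View pics/c4.png

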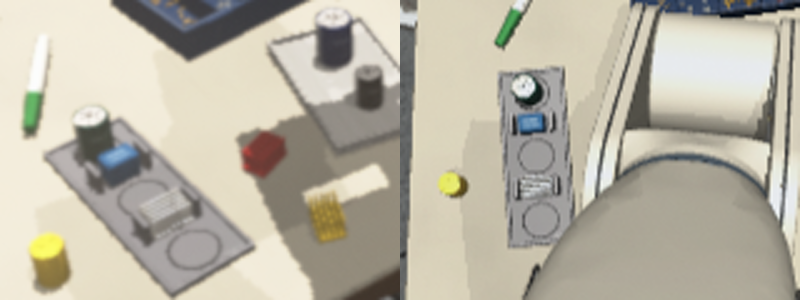

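```bash
python3 - <<'E'
from h import *
for c,uv,z in (("top",(234.8,202),.004),("top",(236.4,228.4),.004),("top",(235.2,214.8),.024),("scene",(170+143/2.5,180+201/2.5),.004),("scene",(170+195/2.5,180+249/2.5),.004),("scene",(170+165/2.5,180+210/2.5),.024)): print(c,np.round(onplane(c,uv,z)*1000,1))
E
```

```text
top [485.6 170.9]
top [409.8 165. ]
top [446.4 165. ]
scene [482.2 177.5]
scene [411.2 168.2]
scene [442.9 174.9]
```

Request:
servo_tool([
  [0, 0, 0],
  [0, 0, 0],
  [0, 0, 0],
  [0, 0, 0],
  [0, 0, 0],
  [0, 0, 0],
  [0, 0, 0],
  [0, 0, 0],
  [0, 0, 0],
  [0, 0, 0],
  [0, 0, 0],
  [0, 0, 0],
], turn=[-0.18, -0.18, -0.18, -0.18, -0.18, -0.18, -0.18, -0.18, -0.18, -0.18, -0.047, 0])

```text
time: 15.9
eef_pos: [0.4743, -0.0399, 0.1502]
tcp_rot: [0.675, 0.738, -0.001, -0.001]
force: [-0.2, -0.1, 0.5]
finger_gap: 0.576
```

Request:
servo_tool([
  [53, -1.5, 0],
  [53, -1.5, 0],
  [53, -1.5, 0],
  [53.5, -1.5, 0],
  [0, 0, 30],
  [0, 0, 20],
  [0, 0, 0],
  [0, 0, 0],
], turn=[0, 0, 0, 0, 0, 0, 0, 0])

```text
time: 16.9
eef_pos: [0.4503, 0.171, 0.1016]
tcp_rot: [0.675, 0.738, -0.0, -0.0]
force: [0.2, 0.6, 0.6]
finger_gap: 0.581
```

```bash
python3 - <<'E'
from h import *
to(449.5,171.2,24,95.1)
E
```

```text
t 16.90 at [450.3 171.  101.6] yaw 95.05 tilt [-0.0002 -0.    ] turn -0.0008 off [ 0.2 -0.7 77.6] F [0.2 0.6 0.6] gap 51.1
```

Request:
servo_tool([
  [0, -1.5, 40],
  [0, 0, 25],
  [0, 0, 9],
  [0, 0, 3.6],
  [0, 0, 0],
  [0, 0, 0],
], turn=[0, 0, 0, 0, 0, 0])

```text
time: 17.65
eef_pos: [0.4492, 0.1712, 0.0246]
tcp_rot: [0.675, 0.738, 0.001, 0.0]
force: [-0.1, -0.2, -0.4]
finger_gap: 0.579
```

Request:
servo_tool([
  [0, 0, 0],
  [0, 0, 0],
  [0, 0, 0],
  [0, 0, 0],
  [0, 0, 0],
  [0, 0, 0],
], turn=[0, 0, 0, 0, 0, 0], grip=0)

```text
time: 18.4
eef_pos: [0.4487, 0.171, 0.0239]
tcp_rot: [0.675, 0.738, 0.0, 0.0]
force: [-0.1, -0.2, 1.6]
finger_gap: 0.237
```

```bash
python3 - <<'E'
from h import *
to(449.5,171.2,24,95.1)
E
```

```text
t 18.40 at [448.7 171.   23.9] yaw 95.10 tilt [0.0002 0.0001] turn -0.0000 off [ 0.1  0.8 -0.1] F [-0.1 -0.2  1.6] gap 20.8
```

Request:
servo_tool([
  [0, 0, -12],
  [0, 0, -40],
  [0, 0, -60],
  [0, 0, -60],
  [0, 0, -25],
  [0, 0, 0],
  [0, 0, 0],
  [0, 0, 0],
  [0, 0, 0],
], turn=[0, 0, 0, 0, 0, 0.173, 0.173, 0.172, 0])

```text
time: 19.52
eef_pos: [0.4483, 0.1709, 0.2213]
tcp_rot: [0.841, 0.541, 0.0, 0.0]
force: [-0.0, 0.1, -0.9]
finger_gap: 0.241
```

Request:
servo_tool([
  [-49.4, 29.3, 0],
  [-49.4, 29.3, 0],
  [-49.4, 29.3, 0],
  [-49.4, 29.3, 0],
  [-49.4, 29.3, 0],
  [-49.4, 29.3, 0],
  [-49.4, 29.3, 0],
  [-49.4, 29.3, 0],
  [-49.4, 29.3, 0],
  [-49.4, 29.3, 0],
  [0, 0, 0],
  [0, 0, 0],
], turn=[0, 0, 0, 0, 0, 0, 0, 0, 0, 0, 0, 0])

```text
time: 21.02
eef_pos: [0.5089, -0.3995, 0.2204]
tcp_rot: [0.841, 0.541, -0.0, -0.001]
force: [0.1, 0.2, -0.6]
finger_gap: 0.237
```

```bash
python3 - <<'E'
from h import *
to(509,-400.4,90,65.4)
s=optics.grab_frame("scene")[:,:,::-1];t=optics.grab_frame("top")[:,:,::-1]
cv2.imwrite("pics/top5.png",t);cv2.imwrite("pics/scene5.png",s)
cv2.imwrite("pics/c5.png",np.hstack([cv2.resize(s[130:310,160:400],(400,300),interpolation=cv2.INTER_CUBIC),cv2.resize(t[120:270,350:550],(400,300),interpolation=cv2.INTER_CUBIC)]))
h=cv2.cvtColor(t,cv2.COLOR_BGR2HSV).astype(int)
# screws/plate again from first picture, hull of low-saturation bluish region
h=cv2.cvtColor(cv2.imread("pics/top0.png"),cv2.COLOR_BGR2HSV).astype(int)
m=((h[...,1]<35)&(h[...,2]>85)); m=cv2.morphologyEx(m.astype(np.uint8),cv2.MORPH_CLOSE,np.ones((3,3),np.uint8))
print(rect("top",blob(m,(412,172,456,208)),.012))
E
```

```text
t 21.02 at [ 508.9 -399.5  220.4] yaw 65.51 tilt [-0.001   0.0012] turn 0.0020 off [ -0.8   0.4 130.4] F [ 0.1  0.2 -0.6] gap 20.9
[ 510.  -401.6   69.4   51.2   65.3]
```

View pics/c5.png

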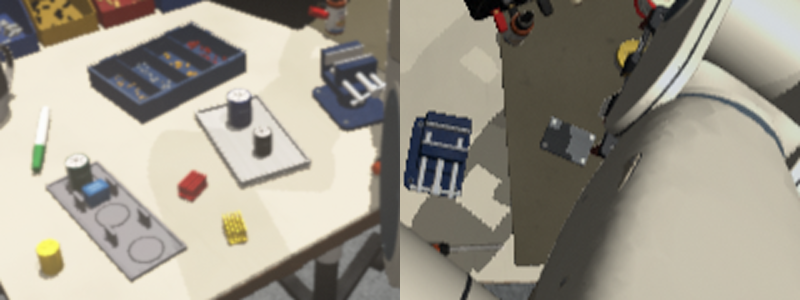

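Request:
servo_tool([
  [-1.6, 1.2, 55],
  [0, 0, 55],
  [0, 0, 45],
  [0, 0, 20],
  [0, 0, 9],
  [0, 0, 3],
  [0, 0, 0],
  [0, 0, 0],
], turn=[0.002, 0, 0, 0, 0, 0, 0, 0])

```text
time: 22.12
eef_pos: [0.5106, -0.4026, 0.0351]
tcp_rot: [0.842, 0.54, 0.0, 0.001]
force: [0.6, -0.7, -0.5]
finger_gap: 0.237
```

```bash
python3 - <<'E'
from h import *
to(509.3,-401.5,32,65.4)
E
```

```text
t 22.12 at [ 510.6 -402.6   35.1] yaw 65.30 tilt [ 0.0016 -0.0013] turn -0.0017 off [ 0.5 -1.6  3.1] F [ 0.6 -0.7 -0.5] gap 20.8
```

Request:
servo_tool([
  [0, 0, 2],
  [0, 0, 0],
  [0, 0, 0],
], turn=[0, 0, 0])

```text
time: 22.5
eef_pos: [0.51, -0.4022, 0.032]
tcp_rot: [0.842, 0.54, -0.0, 0.0]
force: [-0.3, 0.0, 0.7]
finger_gap: 0.239
```

```bash
python3 - <<'E'
from h import *
to(509.3,-401.5,32,65.4)
E
```

```text
t 22.50 at [ 510.  -402.2   32. ] yaw 65.31 tilt [ 0.     -0.0001] turn -0.0017 off [ 0.3 -0.9 -0. ] F [-0.3  0.   0.7] gap 21.0
```

Request:
servo_tool([
  [0, -0.5, 0.4],
  [0, 0, 0],
], turn=[0, 0])

```text
time: 22.75
eef_pos: [0.5099, -0.4021, 0.0319]
tcp_rot: [0.842, 0.54, 0.0, 0.0]
force: [-0.5, 1.0, 4.1]
finger_gap: 0.239
```

Request:
servo_tool([
  [0, 0, 0],
  [0, 0, 0],
  [0, 0, 0],
  [0, 0, 0],
  [0, 0, -20],
  [0, 0, -50],
  [0, 0, -60],
  [0, 0, -60],
  [0, 0, 0],
], turn=[0, 0, 0, 0, 0, 0, 0, 0, 0], grip=55)

```text
time: 23.88
eef_pos: [0.5121, -0.404, 0.229]
tcp_rot: [0.842, 0.54, 0.002, 0.006]
force: [1.2, 0.2, 0.3]
finger_gap: 0.551
```

```bash
python3 - <<'E'
from h import *
to(474.9,-39.9,210,-10.7)
E
```

```text
t 23.88 at [ 512.1 -404.   229. ] yaw 65.31 tilt [ 0.0092 -0.0075] turn 1.3265 off [-104.1 -350.8   19. ] F [1.2 0.2 0.3] gap 48.5
```

Request:
servo_tool([
  [0, 0, 0],
  [0, 0, 0],
  [0, 0, 0],
  [0, 0, 0],
  [0, 0, 0],
  [0, 0, 0],
  [0, 0, 0],
  [0, 0, 0],
  [0, 0, 0],
], turn=[0.166, 0.166, 0.166, 0.166, 0.166, 0.166, 0.166, 0.165, 0])

```text
time: 25.0
eef_pos: [0.5091, -0.4015, 0.2212]
tcp_rot: [0.996, -0.093, -0.0, -0.0]
force: [-0.3, -0.2, 0.8]
finger_gap: 0.552
```

Request:
servo_tool([
  [-14.5, -50, 0],
  [-14.5, -50, 0],
  [-14.5, -50, 0],
  [-14.5, -50, 0],
  [-14.5, -50, 0],
  [-14.5, -50, 0],
  [-14.5, -50, 0],
  [0, 0, 50],
  [0, 0, 50],
  [0, 0, 0],
  [0, 0, 0],
], turn=[0, 0, 0, 0, 0, 0, 0, 0, 0, 0, 0])

```text
time: 26.38
eef_pos: [0.4756, -0.0393, 0.1226]
tcp_rot: [0.996, -0.093, 0.0, 0.0]
force: [0.5, 0.9, -1.2]
finger_gap: 0.548
```

```bash
python3 - <<'E'
from h import *
to(475,-39.9,31.8,-10.7)
t=optics.grab_frame("top")[:,:,::-1]
cv2.imwrite("pics/top6.png",t)
cv2.imwrite("pics/c6.png",cv2.resize(t[150:230,390:490],(600,480),interpolation=cv2.INTER_CUBIC))
E
```

```text
t 26.38 at [475.6 -39.3 122.6] yaw -10.65 tilt [ 0.001  -0.0001] turn 0.0008 off [-0.5  0.7 90.8] F [ 0.5  0.9 -1.2] gap 48.3
```

View pics/c6.png

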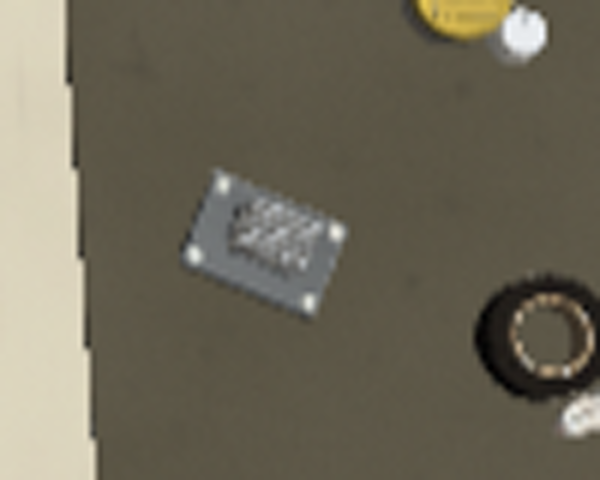

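Request:
servo_tool([
  [-0.4, 0.4, 45],
  [0, 0, 35],
  [0, 0, 10.5],
  [0, 0, 0],
  [0, 0, 0],
], turn=[0, 0, 0, 0, 0])

```text
time: 27.05
eef_pos: [0.4757, -0.0396, 0.0324]
tcp_rot: [0.996, -0.093, 0.001, 0.0]
force: [1.1, 0.7, -0.0]
finger_gap: 0.546
```

Request:
servo_tool([
  [0, 0, 0],
  [0, 0, 0],
  [0, 0, 0],
  [0, 0, 0],
  [0, 0, 0],
  [0, 0, 0],
], turn=[0, 0, 0, 0, 0, 0], grip=0)

```text
time: 27.8
eef_pos: [0.4747, -0.0394, 0.0313]
tcp_rot: [0.996, -0.093, 0.0, 0.0]
force: [-0.8, 0.2, 6.4]
finger_gap: 0.275
```

```bash
python3 - <<'E'
from h import *
to(486.6,175,150,5.1)
E
```

```text
t 27.80 at [474.7 -39.4  31.3] yaw -10.72 tilt [ 0.0006 -0.0001] turn -0.2762 off [  30.9 -212.5 -118.7] F [-0.8  0.2  6.4] gap 24.2
```

Request:
servo_tool([
  [0, 0, -15],
  [0, 0, -45],
  [0, 0, -50],
  [0, 0, 0],
  [0, 0, 0],
  [7.7, -53.1, 0],
  [7.7, -53.1, 0],
  [7.7, -53.1, 0],
  [7.8, -53.1, 0],
  [0, 0, 0],
  [0, 0, 0],
], turn=[0, 0, 0, -0.138, -0.138, 0, 0, 0, 0, 0, 0])

```text
time: 29.18
eef_pos: [0.4859, 0.1747, 0.1412]
tcp_rot: [0.999, 0.045, -0.0, 0.0]
force: [0.5, -0.4, -0.6]
finger_gap: 0.28
```

```bash
python3 - <<'E'
from h import *
to(486.6,175,28.5,5.1)
E
```

```text
t 29.18 at [485.9 174.7 141.2] yaw 5.14 tilt [-0.0004 -0.0004] turn 0.0007 off [  0.7  -0.3 112.7] F [ 0.5 -0.4 -0.6] gap 24.7
```

Request:
servo_tool([
  [0.5, 0, 50],
  [0, 0, 40],
  [0, 0, 15],
  [0, 0, 5],
  [0, 0, 2],
  [0, 0, 0],
  [0, 0, 0],
  [0, 0, 0],
], turn=[0, 0, 0, 0, 0, 0, 0, 0])

```text
time: 30.18
eef_pos: [0.4872, 0.1751, 0.0295]
tcp_rot: [0.999, 0.044, 0.0, -0.0]
force: [-0.1, 0.1, -1.1]
finger_gap: 0.278
```

```bash
python3 - <<'E'
from h import *
to(486.6,175,28.5,5.1)
E
```

```text
t 30.18 at [487.2 175.1  29.5] yaw 5.09 tilt [0.0009 0.0003] turn -0.0001 off [-0.6  0.1  1. ] F [-0.1  0.1 -1.1] gap 24.5
```

Request:
servo_tool([
  [-0.4, 0, 1],
  [0, 0, 0],
  [0, 0, 0],
], turn=[0, 0, 0])

```text
time: 30.55
eef_pos: [0.4868, 0.175, 0.0283]
tcp_rot: [0.999, 0.044, 0.0, -0.0]
force: [-0.4, -0.1, 5.2]
finger_gap: 0.277
```

Request:
servo_tool([
  [0, 0, 0],
  [0, 0, 0],
  [0, 0, 0],
  [0, 0, 0],
  [0, 0, -30],
  [0, 0, -50],
  [0, 0, -40],
  [0, 0, 0],
  [0, 0, 0],
], turn=[0, 0, 0, 0, 0, 0, 0, 0, 0], grip=60)

```text
time: 31.68
eef_pos: [0.486, 0.1747, 0.1474]
tcp_rot: [0.999, 0.044, -0.0, 0.0]
force: [0.4, -0.4, 0.1]
finger_gap: 0.599
```

```bash
python3 - <<'E'
from h import *
to(549.5,-53.3,150,-10.7)
E
```

```text
t 31.68 at [486.  174.7 147.4] yaw 5.09 tilt [-0.0007 -0.0002] turn 0.2756 off [104.7 212.3  -2.6] F [ 0.4 -0.4  0.1] gap 52.7
```

Now the blue one.

Request:
servo_tool([
  [0, 0, 0],
  [0, 0, 0],
  [26.1, 53.1, 0],
  [26.1, 53.1, 0],
  [26.1, 53.1, 0],
  [26.1, 53.1, 0],
  [0, 0, 30],
  [0, 0, 10],
  [0, 0, 0],
  [0, 0, 0],
], turn=[0.138, 0.138, 0, 0, 0, 0, 0, 0, 0, 0])

```text
time: 32.92
eef_pos: [0.5497, -0.0525, 0.1082]
tcp_rot: [0.996, -0.093, 0.0, -0.0]
force: [0.4, 0.1, -0.5]
finger_gap: 0.603
```

```bash
python3 - <<'E'
from h import *
to(549.5,-53.3,31,-10.7)
s=optics.grab_frame("scene")[:,:,::-1]
cv2.imwrite("pics/c7.png",cv2.resize(s[150:300,160:360],(640,480),interpolation=cv2.INTER_CUBIC))
E
```

```text
t 32.92 at [549.7 -52.5 108.2] yaw -10.65 tilt [ 0. -0.] turn 0.0009 off [-0.   0.9 77.2] F [ 0.4  0.1 -0.5] gap 53.0
```

View pics/c7.png

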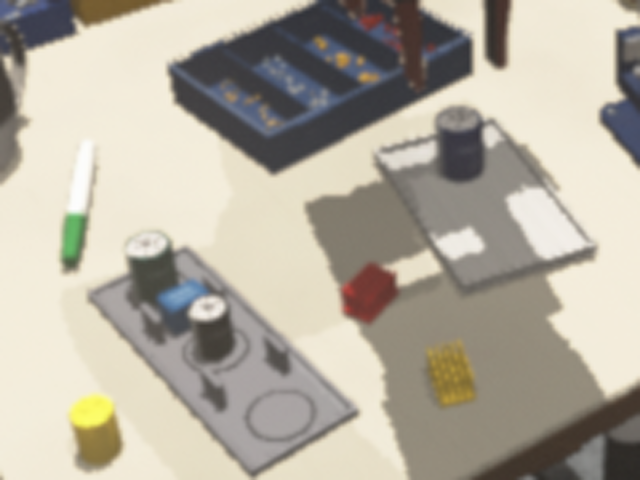

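Request:
servo_tool([
  [0, 0.8, 40],
  [0, 0, 28],
  [0, 0, 9.2],
  [0, 0, 0],
  [0, 0, 0],
], turn=[0, 0, 0, 0, 0])

```text
time: 33.6
eef_pos: [0.5503, -0.054, 0.0319]
tcp_rot: [0.996, -0.093, 0.001, 0.0]
force: [0.0, -0.7, 0.3]
finger_gap: 0.602
```

Request:
servo_tool([
  [0, 0, 0],
  [0, 0, 0],
  [0, 0, 0],
  [0, 0, 0],
  [0, 0, 0],
  [0, 0, 0],
], turn=[0, 0, 0, 0, 0, 0], grip=0)

```text
time: 34.35
eef_pos: [0.5498, -0.0541, 0.0313]
tcp_rot: [0.996, -0.093, 0.0, 0.0]
force: [-1.1, 0.4, 6.4]
finger_gap: 0.392
```

```bash
python3 - <<'E'
from h import *
to(411.8,168.2,150,5.1)
E
```

```text
t 34.35 at [549.8 -54.1  31.3] yaw -10.73 tilt [ 0.0008 -0.0001] turn -0.2762 off [-117.7 -233.7 -118.7] F [-1.1  0.4  6.4] gap 34.5
```

Request:
servo_tool([
  [0, 0, -15],
  [0, 0, -45],
  [0, 0, -58],
  [0, 0, 0],
  [0, 0, 0],
  [-23.5, -46.7, 0],
  [-23.5, -46.7, 0],
  [-23.5, -46.7, 0],
  [-23.5, -46.7, 0],
  [-23.5, -46.7, 0],
  [0, 0, 0],
  [0, 0, 0],
], turn=[0, 0, 0, -0.138, -0.138, 0, 0, 0, 0, 0, 0, 0])

```text
time: 35.85
eef_pos: [0.412, 0.1682, 0.1493]
tcp_rot: [0.999, 0.045, 0.001, -0.0]
force: [0.6, 0.3, -0.0]
finger_gap: 0.395
```

```bash
python3 - <<'E'
from h import *
to(411.8,168.2,28.3,5.1)
E
```

```text
t 35.85 at [412.  168.2 149.3] yaw 5.15 tilt [0.0011 0.0002] turn 0.0008 off [ -0.2   0.  121. ] F [ 0.6  0.3 -0. ] gap 34.7
```

Request:
servo_tool([
  [0, 0, 55],
  [0, 0, 45],
  [0, 0, 15],
  [0, 0, 4],
  [0, 0, 1.5],
  [0, 0, 0],
  [0, 0, 0],
  [0, 0, 0],
], turn=[0, 0, 0, 0, 0, 0, 0, 0])

```text
time: 36.85
eef_pos: [0.4119, 0.1683, 0.0287]
tcp_rot: [0.999, 0.044, 0.0, -0.0]
force: [0.2, -1.1, -0.4]
finger_gap: 0.39
```

```bash
python3 - <<'E'
from h import *
to(411.8,168.2,28.2,5.1)
E
```

```text
t 36.85 at [411.9 168.3  28.7] yaw 5.10 tilt [0.0009 0.0003] turn -0.0001 off [-0.1  0.1  0.5] F [ 0.2 -1.1 -0.4] gap 34.4
```

Request:
servo_tool([
  [0, 0, 0.6],
  [0, 0, 0],
  [0, 0, 0],
], turn=[0, 0, 0])

```text
time: 37.22
eef_pos: [0.4119, 0.1683, 0.0283]
tcp_rot: [0.999, 0.044, 0.0, -0.0]
force: [-0.8, -0.2, 11.0]
finger_gap: 0.392
```

Request:
servo_tool([
  [0, 0, 0],
  [0, 0, 0],
  [0, 0, 0],
  [0, 0, 0],
  [0, 0, -30],
  [0, 0, -60],
  [0, 0, -60],
  [0, 55, 0],
  [0, 55, 0],
  [0, 55, 0],
  [0, 55, 0],
  [0, 0, 0],
], turn=[0, 0, 0, 0, 0, 0, 0, 0, 0, 0, 0, 0], grip=65)

```text
time: 38.72
eef_pos: [0.4314, -0.054, 0.1777]
tcp_rot: [0.999, 0.042, 0.0, 0.0]
force: [0.5, -0.1, 0.4]
finger_gap: 0.65
```

Request:
servo_tool([
  [0, 0, 0],
  [0, 0, 0],
], turn=[0, 0])

```text
time: 38.98
eef_pos: [0.4309, -0.0499, 0.1775]
tcp_rot: [0.999, 0.045, -0.0, -0.0]
force: [-0.3, -0.3, 0.3]
finger_gap: 0.648
```

```bash
python3 - <<'E'
from h import *
s=optics.grab_frame("scene")[:,:,::-1];t=optics.grab_frame("top")[:,:,::-1]
cv2.imwrite("pics/top8.png",t);cv2.imwrite("pics/scene8.png",s)
r=lambda im,x,y,w,H,W,G:cv2.resize(im[y:y+H,x:x+w],(W,G),interpolation=cv2.INTER_CUBIC)
o=np.zeros((540,800,3),np.uint8); o[:,:360]=r(t,195,155,60,90,360,540); o[:300,360:760]=r(s,160,190,160,120,400,300); o[300:,360:680]=r(t,410,165,48,36,320,240)
cv2.imwrite("pics/c8.png",o)
H=cv2.cvtColor(t,cv2.COLOR_BGR2HSV).astype(int); mt=(H[...,1]<40)&(H[...,2]>190)
for n,b,z in(("blue",(222,218,245,240),.049),("black",(225,195,242,210),.038),("green",(222,166,240,182),.044)): print(n,rect("top",blob(mt,b),z))
# screws (bright) vs sink top
c=[onplane("top",(410+x,165+y),.012)*1000 for x,y in()]
E
```

```text
blue [411.7 165.4  25.5  24.6  45. ]
black [486.4 173.2  18.1  17.5  44.6]
green [559.9 179.6  21.6  20.3 -44.2]
```

View pics/c8.png

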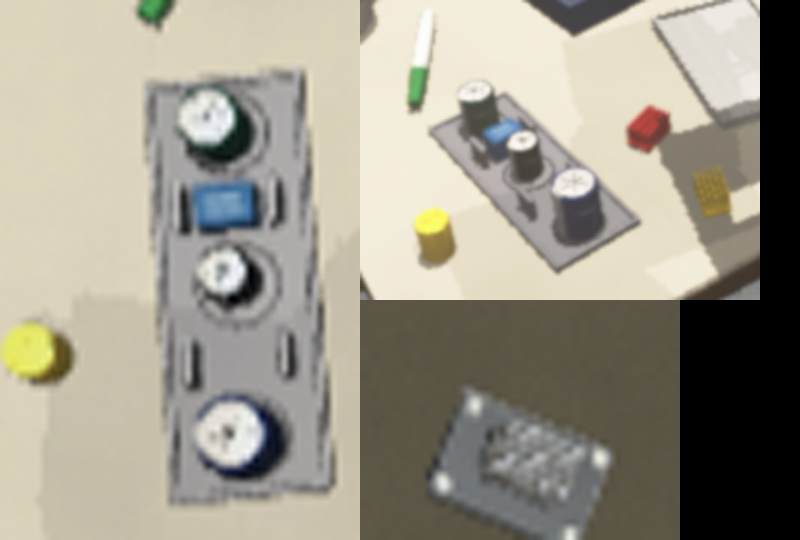

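```bash
python3 - <<'E'
from h import *
t=cv2.imread("pics/top8.png"); f=lambda x,y:(410+(x-360)/6.667-.5,165+(y-300)/6.667-.5)
S=[onplane("top",f(*p),.012)*1000 for p in((473,404),(600,458),(570,535),(442,484))]
C=np.mean(S,0); print("plate by screws",C)
c=optics.get_calibration("top"); M=R.from_quat(c['attitude'])
def px(p):
    d=M.inv().apply(np.array(p)/1000-c['origin']); return c['cx']-c['fx']*d[0]/d[2],c['cy']+c['fy']*d[1]/d[2]
L=np.array([np.cos(np.radians(65.4)),np.sin(np.radians(65.4))]);W=np.array([L[1],-L[0]])
b=cv2.resize(t[165:210,410:470],(800,600),interpolation=cv2.INTER_CUBIC); k=800/60
q=lambda p:tuple(int(round(v)) for v in((px(p)[0]+.5-410)*k,(px(p)[1]+.5-165)*k))
for z,col in((12,(0,255,0)),(32,(0,0,255))):
    cv2.polylines(b,[np.array([q([*(C+s*17*L+w*11*W),z]) for s,w in((1,1),(1,-1),(-1,-1),(-1,1))])],True,col,1)
cv2.imwrite("pics/c9.png",b)
E
```

```text
plate by screws [ 510.40487722 -401.82946995]
```

View pics/c9.png

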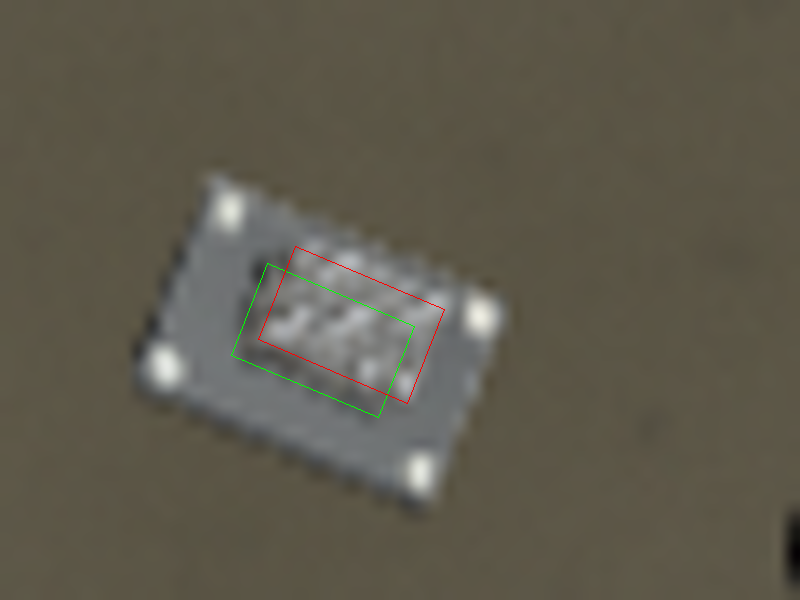

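```bash
python3 -c "
from rig import ticket
print(ticket.job_done())"
```

```text
the job is handed in; nothing more can be done
None
```

The job is done and handed in at about 39 s of robot time, well under the 128 s limit. I stood the blue and then the black capacitor upright in the set-aside tray. The heat sink then went onto the middle of the test plate, long side along the plate's long side. Last, I put black and then blue back on the seats they came from.

**Last checks**
- **Capacitors:** All three were upright in the last pictures. By gripper position, black and blue were set down within about 0.5 mm of where I picked them up. The last top image put blue about 2.6 mm and black about 1.4 mm to one side of where it first showed them. One pixel is about 2.8 mm there, so I relied on the gripper readings.
- **Heat sink:** It lies flat and aligned with the plate. Overlaying its expected outline on the last top image showed it within about 1–2 mm of the plate's middle, as judged by eye.
- **Left alone:** The green capacitor, the relay and the red and yellow look-alikes looked unmoved.
- **Forces:** The highest force I read was about 11 N. These readings were only at the end of each move.

No check failed, and the gripper was clear of everything at the end.

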